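# Push the label plate out over the end of the filing block

### The job

Get the aluminium label plate ready for filing its end: with the fingers, push it back until its long side lies against the dark wooden fence of the filing block, and push it along the ledge toward the steel-faced end until the red line across the plate lies right above the end of the ledge, so that the end of the plate sticks out with its edge showing. Only push the plate, never pick it up, tip it or let it fall, leave it lying flat and square along the fence, let go of everything, and leave the thread spool, the teal jar and the beeswax beside the block where they are.

Things in the scene. Friction and masses are not known exactly. Their poses are not given: they have to be found in the camera images.
- filing_block: fixed wooden block, 130 (x) x 240 (y) mm; origin at the centre of its underside, on the bench. Its flat top, the ledge, is at z = 40 mm. A dark wooden fence, 14 mm thick, 16 mm high above the ledge, runs along the whole back (+x) side: its face is at block x = +51 mm, and the ledge reaches from there to the front at block x = -65 mm. Both ends and the front are open, without a rim
- ledge_end (a point): middle of the upper edge of the block's working end, the -y end (to the robot's right), faced with 12 mm of bare steel level with the ledge: block (0, -120, 40) mm; axes as the block's
- label_plate: loose flat aluminium plate, 70 (x) x 130 (y) x 6 mm, about 150 g, black dots near its corners, lying on the ledge a little in front of the fence and slightly turned; origin at the centre of its underside. Against the fence its origin is at block x = +16 mm; with its red line right above the end of the ledge it is at block y = -85 mm
- red_line (a point): middle of the red line, 3 mm wide, that runs straight across the plate's upper face, 30 mm from its -y end (the end to be pushed out): plate (0, -35, 6) mm; axes as the plate's
- spool_2: pale thread spool, 36x55x70 mm, standing on the bench behind the fence; leave alone
- dye_jar: teal jar, 43 mm wide, 50 mm high, standing on the bench behind the fence; leave alone
- beeswax: yellow beeswax block, 36x58x20 mm, lying to the left behind the filing block; leave alone

How it is judged (in metres and radians):
At the end, for the whole second after the job is handed in: The plate lies still and flat on the ledge, its back long side within 6 mm of the fence and parallel to it within 0.06 rad, and the middle of its red line is within 7 mm of straight above the end of the ledge (y of red_line in the frame of filing_block between -0.127 and -0.113 m and x of label_plate in the frame of filing_block between 0.01 and 0.02 m and angle between the y axis of label_plate and the y axis of filing_block, either way round below 0.06 rad and angle between label_plate's own z axis and vertical below 0.05 rad and height (world z) of label_plate between 0.036 and 0.044 m and linear speed of label_plate below 0.01 m/s); the robot touches nothing.
It fails at once if the plate is lifted more than 12 mm off the ledge (height (world z) of label_plate above 0.052 m).
It fails at once if the plate is tipped by more than 0.2 rad (angle between label_plate's own z axis and vertical above 0.2 rad).
It fails at once if the plate falls off the block (height (world z) of label_plate below 0.025 m).
It fails at once if the spool, the jar or the beeswax is moved by more than 30 mm (distance of any of spool_2, dye_jar, beeswax from where it was at the start of the episode above 0.03 m).
It also fails if it takes over 64 s, if anything falls off the work surface, if the arm or the gripper's body presses on something with over 40 N, if the wrist force passes 120 N, or if a joint passes its speed limit or range.

### The arm

A 6-joint arm with a two-finger parallel gripper is mounted at the origin on a cart in front of the work surface, level with it; the furniture and walls round the work are solid. World frame = base frame: x ahead of the robot, y to its left, z up, the work surface at z = 0. Lengths are in mm, angles in rad, forces in N, time in s.
With the tool pointing down it reaches from about 375 to 925 mm from the base axis. Payload 5.7 kg.
Tool frame: the origin (TCP) lies at the very end of the fingers, on their centre line; the grasp point (between the pads) lies 19 mm behind it; z points along the fingers, y is the direction in which the jaws open and shut (so a half turn about z gives the same grasp; the last joint's range is limited). The gripper opens to 88 mm and grips with 3 to 60 N. Pads are 20 mm wide; open, the fingers measure 115 mm over their backs; the gripper's body (75 mm by 178 mm) begins 61 mm behind the grasp point.
Start: joints at [-1.359, 0.359, 1.51, -0, 1.272, -0.115], TCP at [192.592, -568.217, 222.623] pointing down, gripper open.
Joint ranges: [-2.97, 2.97], [-1.01, 2.36], [0.21, 2.38], [-0.96, 4.11], [0.2, 2.71], [-2.98, 2.98]. Speed limits (rad/s): [2.39, 2.39, 3.14, 3.14, 3.14, 3.14].

### API

Orientations are given as [roll, pitch, yaw] about the fixed x, y, z axes, in that order (R = Rz(yaw) Ry(pitch) Rx(roll)).
In Python, from bench import sense, camera, camera_model, close_job, look_for, trace, landmark_of gives the robot as it stands.
- The arm moves only by the tool arm_command, never from a script. Its argument "moves" is a list of rows, each an object with "travel": the shift along the world's x, y, z in mm, a list of three; "spin": the turn about the world's z in degrees. A call has 1 to 20 rows; each row shifts and turns the commanded pose from where the row before left it; what a row does not reach is not made up. A row lasts 1/10 s, in which the tool goes at most 50 mm and 8.59 degrees, less where a joint would pass 70% of its speed; a pose out of reach is approached as far as the arm can. A call with a gripper value outside its range is refused whole. "fingers" is the gripper's target within -1 to 1 (shut at 1, half-way at 0, fully open at -1), set as the call begins (left out, the last holds). The fingers move at their own pace and stop on an object; "force" is the grip in N (left out, the last holds). Time passes only in rows, so rows that do not move let the fingers close. It gives the time, the measured TCP pose, the force and the opening at its end, in the units of the state.
- sense(): the state, without advancing time (a new reading comes with each control period).
- camera(name): name is "side" or "top"; returns the picture (384x512x3 uint8, red, green, blue); there is no depth.
- camera_model(name): a dict with "fx", "fy", "cx", "cy" (pixels), "R" (3x3) and "t" (3): a world point X has camera coordinates R X + t. Camera axes: x right, y down, z forward; pixel columns grow to the right and rows downward; lengths in mm; the calibration is good to about 2 mm. A picture is of the moment at which its call begins. camera_model takes no time and is no camera call.
- close_job(): hands the job in, once; it reports no verdict.
Trained networks look in the newest picture that a camera, given by its name, has taken for a name from the list of things; names that differ only in an ending like _2 or _b are one class to them, and where a whole thing is asked for, a point or a joint stands for the part that bears it (a point fixed in the world has none). Each returns a list of dicts, best first, with "score" (0 to 1); they miss things now and then, are a little off and sometimes report something else, mostly with a low value. They report only what shows in the picture. A call takes as long as a camera call.
- look_for(camera, thing): "location" ([row, column] in pixels, amid what is visible of it).
- trace(camera, thing): "region" (384x512 bool, what is visible of it) and "location" ([row, column] in pixels, amid what is visible of it).
- landmark_of(camera, thing): "location" ([row, column] in pixels: a listed point, or the origin of a listed thing).
The state is a dict: "time_s": time; "joints": joint angles; "qd": joint speeds; "joint_efforts": joint torques, N m; "tcp_pos": TCP position; "orientation": TCP orientation; "wrist_force": force on the tool from outside, world axes, zero at the start; "moment": the same for the moment, N m; "grip_width": finger opening in mm.
Only numpy, scipy, OpenCV 4.12 (cv2) and the standard library are available. Lean on these libraries where they do the work, as an engineer would, in place of code of your own. Each camera call takes 0.05 s, during which the arm holds its last target.

## Working session

There is one attempt and no reset: what is moved stays moved. The work goes in short steps, Python scripts to look and compute and a tool call to move; the robot and the scene stay as the last step left them, time stands still between calls to the robot, and variables do not carry over. Pictures are saved under pics/ and viewed, and the job is handed in when it is done.

Besides the shell and the picture viewer there is one more tool, called after "Call:" as name(argument=value, ...) on one line, values as JSON. arm_command: Moves the arm, as the interface text tells. Its arguments: {"type":"object","properties":{"moves":{"type":"array","items":{"type":"object","properties":{"travel":{"type":"array","items":{"type":"number"}},"spin":{"type":"number"}}}},"fingers":{"type":"number"},"force":{"type":"number"}},"required":["moves"]}

```bash
mkdir -p pics
python3 - <<'E'
from bench import *
import cv2,numpy as np
s=sense();print(s['time_s'],s['tcp_pos'],s['orientation'],s['grip_width'])
for c in('top','side'):
    im=camera(c);cv2.imwrite(f'pics/{c}0.png',im[:,:,::-1]);m=camera_model(c);print(c,{k:np.round(v,3).tolist() for k,v in m.items()})
    for n in('filing_block','ledge_end','label_plate','red_line'):
        print(n,[(np.round(d['location'],1).tolist(),round(d['score'],2)) for d in landmark_of(c,n)[:2]])
E
```

```text
0.0 [ 192.45194735 -567.59429953  221.8502548 ] [-3.13983742e+00 -1.93407436e-04  3.26792024e-01] 87.40637945880552
top {'fx': 350.59, 'fy': 350.59, 'cx': 249.353, 'cy': 186.307, 'R': [[0.021, -1.0, -0.005], [-0.988, -0.02, -0.152], [0.152, 0.008, -0.988]], 't': [-295.159, 532.371, 823.766]}
filing_block [([195.7, 273.4], 0.95)]
ledge_end [([185.3, 318.7], 0.73)]
label_plate [([195.1, 284.5], 0.73)]
red_line [([190.1, 299.3], 0.7)]
side {'fx': 399.932, 'fy': 399.932, 'cx': 258.579, 'cy': 189.753, 'R': [[0.919, -0.394, 0.002], [-0.263, -0.618, -0.741], [0.293, 0.681, -0.671]], 't': [-627.713, 11.389, 931.627]}
filing_block [([229.6, 255.2], 0.67), ([199.7, 284.4], 0.56)]
ledge_end [([253.3, 292.6], 0.92)]
label_plate [([227.6, 253.8], 0.9)]
red_line [([236.7, 268.9], 0.86)]
```

Run:
```python
import cv2
for c,(r,q) in dict(top=(100,180),side=(130,150)).items():
    im=cv2.imread(f'pics/{c}0.png');cv2.imwrite(f'pics/{c}0c.png',cv2.resize(im[r:r+150,q:q+200],None,fx=4,fy=4,interpolation=cv2.INTER_CUBIC))
```

```text
(no output)
```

View pics/top0.png

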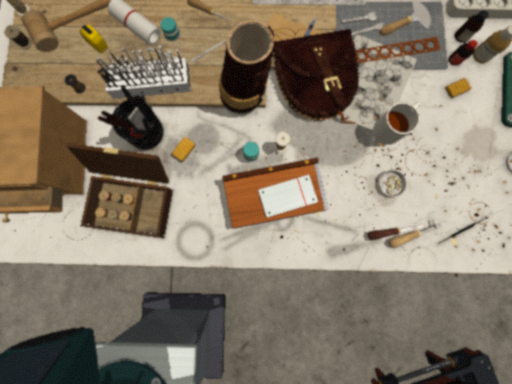

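View pics/side0.png

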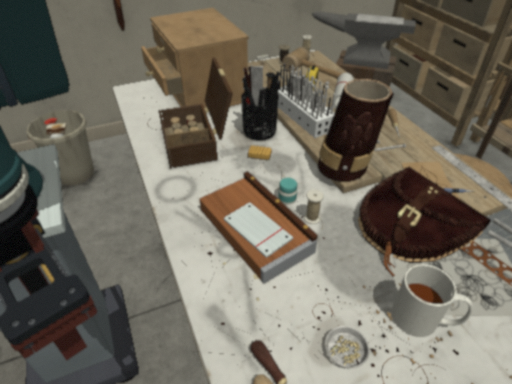

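```bash
sleep 1
```

```text
(no output)
```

View pics/top0c.png

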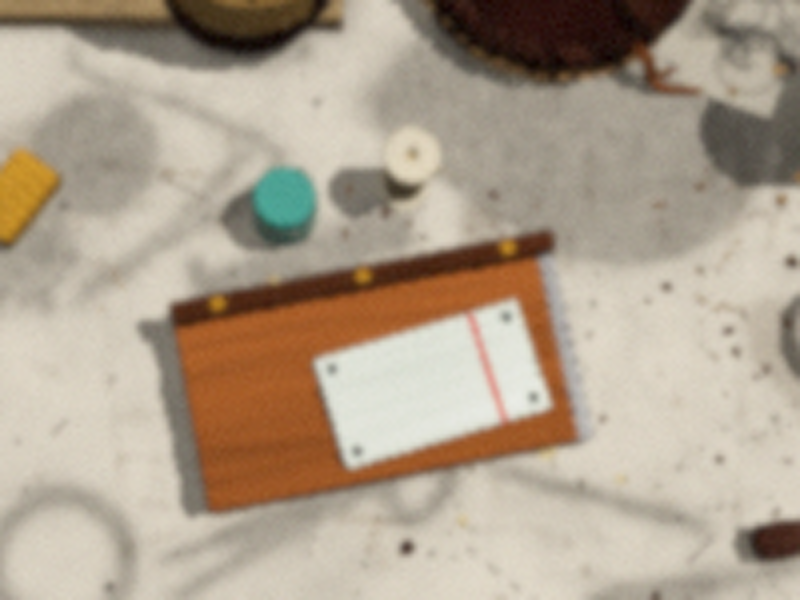

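View pics/side0c.png

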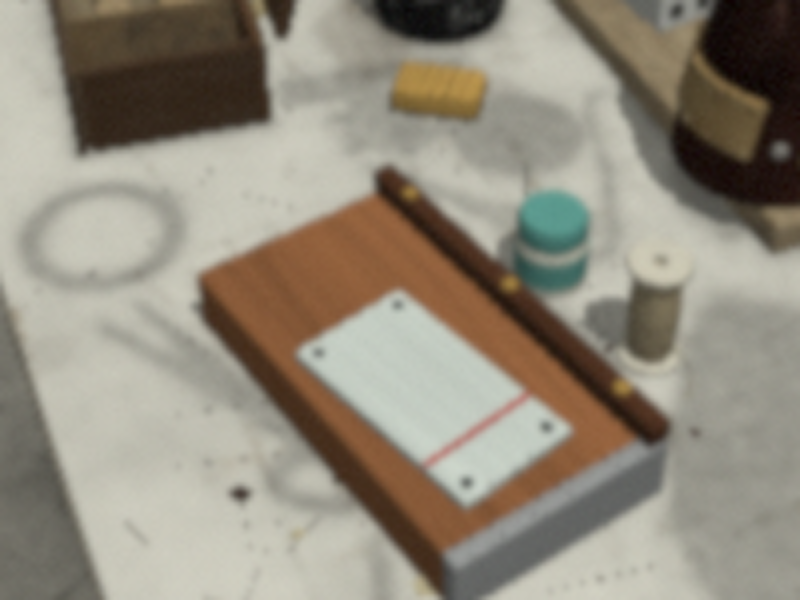

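The top view shows the plate (white, red line toward the steel end), about 12–20 mm in front of the fence and slightly turned. In both crops the block corners, the fence and the plate corners are clear, so I'll fit the poses from those corners.

```bash
cat > fit.py <<'E'
import numpy as np
from scipy.optimize import least_squares
from bench import camera_model
M={c:camera_model(c) for c in('top','side')}
OFF=dict(top=(180,100),side=(150,130))
def proj(c,X):
    m=M[c];p=np.asarray(X)@np.array(m['R']).T+np.array(m['t'])
    return np.c_[m['fx']*p[:,0]/p[:,2]+m['cx'],m['fy']*p[:,1]/p[:,2]+m['cy']]
def place(P,p):
    P=np.asarray(P,float);c,s=np.cos(p[2]),np.sin(p[2])
    return np.c_[p[0]+c*P[:,0]-s*P[:,1],p[1]+s*P[:,0]+c*P[:,1],P[:,2]]
def fit(obs,x0,crop=True,w=None):
    def f(p):
        r=[]
        for c,l in obs.items():
            if not l: continue
            uv=np.array([a[1] for a in l],float)
            if crop: uv=(uv+.5)/4-.5+np.array(OFF[c])
            r.append((proj(c,place([a[0] for a in l],p))-uv).ravel())
        return np.concatenate(r)
    s=least_squares(f,x0,x_scale=[10,10,.1],loss='soft_l1');return s.x,np.round(f(s.x),1)
def inblock(b,p):
    d=p[:2]-b[:2];c,s=np.cos(b[2]),np.sin(b[2])
    return np.array([c*d[0]+s*d[1],-s*d[0]+c*d[1],p[2]-b[2]])
def pix2world(c,u,v,z):
    m=M[c];R=np.array(m['R']);d=R.T@np.array([(u-m['cx'])/m['fx'],(v-m['cy'])/m['fy'],1]);C=-R.T@np.array(m['t'])
    return C+d*(z-C[2])/d[2]
E
python3 - <<'E'
from fit import *
T=[((-65,120,40),(210,511)),((-65,-120,40),(580,438)),((65,120,56),(172,305)),((65,-120,56),(552,233)),((51,-120,56),(553,250))]
S=[((-65,120,40),(203,278)),((-65,-120,40),(447,552)),((65,-120,56),(667,425)),((51,-120,56),(648,440)),((65,120,56),(390,168))]
P=lambda bl,br,fr,fl:[((35,65,46),bl),((35,-65,46),br),((-35,-65,46),fr),((-35,65,46),fl)]
PT=P((314,357),(519,298),(552,408),(349,469));PS=P((398,289),(572,430),(470,507),(297,352))
for n,o in(('both',(1,1)),('top',(1,0)),('side',(0,1))):
    b,r=fit(dict(top=T if o[0] else [],side=S if o[1] else []),[550,-50,0.1])
    p,q=fit(dict(top=PT if o[0] else [],side=PS if o[1] else []),[550,-50,0.1])
    print(n,b.round(3),r.tolist(),'\n',p.round(3),q.tolist(),'\n inblock',inblock(b,p).round(3))
E
```

```text
both [ 5.23310e+02 -3.46763e+02  2.07000e-01] [-0.7, 0.8, 3.7, 0.7, -1.1, -0.8, 0.5, -0.7, 1.5, 0.5, -2.8, -1.5, 0.3, 4.8, 0.7, -0.5, -0.1, -1.1, 0.2, -1.5] 
 [ 5.17880e+02 -3.78545e+02  3.14000e-01] [0.1, 0.2, -0.5, -0.2, 0.3, -0.6, -0.1, -0.3, 0.5, 0.4, 0.3, 0.2, -1.0, -0.2, -0.5, 0.3] 
 inblock [-11.843 -29.989   0.108]
top [ 5.23526e+02 -3.45780e+02  2.13000e-01] [-0.9, 1.0, 3.4, 0.3, -1.6, -0.6, -0.1, -1.1, 0.9, 0.2] 
 [ 5.17352e+02 -3.78712e+02  3.06000e-01] [0.2, 0.2, -0.3, 0.2, 0.3, -0.1, -0.2, -0.3] 
 inblock [-13.001 -30.88    0.093]
side [ 5.22772e+02 -3.48038e+02  2.04000e-01] [-2.7, -1.2, 0.1, 5.5, 0.7, 0.2, -0.1, -0.4, 0.3, -1.1] 
 [ 5.18383e+02 -3.78363e+02  3.23000e-01] [0.4, 0.3, 0.6, -0.2, -0.5, -0.4, -0.4, 0.4] 
 inblock [-10.436 -28.809   0.119]
```

Run:
```python
from fit import *
T=[((-65,120,40),(210,511)),((-65,-120,40),(594,438)),((65,120,56),(172,305)),((65,-120,56),(552,233)),((51,-120,56),(553,250))]
S=[((-65,120,40),(203,278)),((-65,-120,40),(450,574)),((65,-120,56),(667,425)),((51,-120,56),(648,440))]
P=lambda bl,br,fr,fl:[((35,65,46),bl),((35,-65,46),br),((-35,-65,46),fr),((-35,65,46),fl)]
PT=P((314,357),(519,298),(552,408),(349,469));PS=P((398,289),(572,430),(470,507),(297,352))
import cv2
for n,o in(('both',(1,1)),('top',(1,0)),('side',(0,1))):
    b,r=fit(dict(top=T if o[0] else [],side=S if o[1] else []),[550,-50,0.1])
    p,q=fit(dict(top=PT if o[0] else [],side=PS if o[1] else []),[550,-50,0.1])
    print(n,b.round(3),r.tolist(),'\n',p.round(3),'\n inblock',inblock(b,p).round(3))
    if n=='both':
        np.save('block.npy',b)
        for c in M:
            im=cv2.imread(f'pics/{c}0.png');o=OFF[c]
            im=cv2.resize(im[o[1]:o[1]+150,o[0]:o[0]+200],None,fx=4,fy=4,interpolation=cv2.INTER_CUBIC)
            for Q,pp,col in (([(-65,120,40),(-65,-120,40),(51,-120,40),(51,120,40)],b,(255,0,0)),([(51,120,56),(65,120,56),(65,-120,56),(51,-120,56)],b,(0,255,0)),([(-65,-120,0),(65,-120,0),(65,-120,40),(-65,-120,40)],b,(0,255,255)),([(35,65,46),(35,-65,46),(-35,-65,46),(-35,65,46)],p,(255,0,255))):
                uv=(proj(c,place(Q,pp))-o+.5)*4-.5
                cv2.polylines(im,[uv.round().astype(int)],True,col,1)
            cv2.imwrite(f'pics/{c}0o.png',im)
```

```text
both [ 5.23244e+02 -3.47794e+02  2.09000e-01] [-0.2, 0.9, 0.7, 0.7, -0.7, -0.7, 0.9, -0.8, 1.9, 0.5, -2.7, -1.1, -0.1, -0.2, 1.0, -0.2, 0.2, -0.8] 
 [ 5.17880e+02 -3.78545e+02  3.14000e-01] 
 inblock [-11.629 -28.968   0.105]
top [ 5.23439e+02 -3.46662e+02  2.16000e-01] [-0.5, 1.1, 0.3, 0.2, -1.3, -0.4, 0.2, -1.1, 1.2, 0.1] 
 [ 5.17352e+02 -3.78712e+02  3.06000e-01] 
 inblock [-12.801 -30.006   0.091]
side [ 5.23605e+02 -3.48669e+02  2.01000e-01] [-2.2, -1.2, -0.3, 0.1, 1.2, 0.4, 0.3, -0.2] 
 [ 5.18383e+02 -3.78363e+02  3.23000e-01] 
 inblock [-11.052 -28.051   0.121]
```

```bash
python3 -c "
import cv2;a=cv2.imread('pics/top0o.png');b=cv2.imread('pics/side0o.png')
cv2.imwrite('pics/o0.png',cv2.resize(cv2.vconcat([a[200:530],b[120:]]),None,fx=.73,fy=.73,interpolation=cv2.INTER_AREA))"
```

```text
(no output)
```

View pics/o0.png

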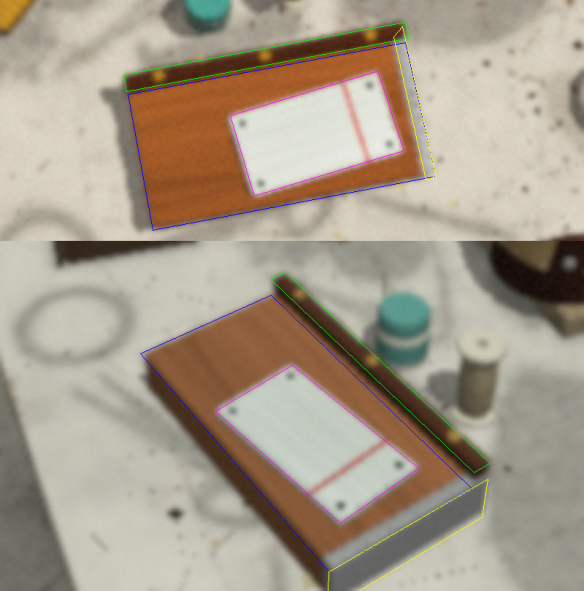

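Overlay agrees with the picture to about 1 px. The plate sits at block (-11.6, -29) mm and is turned by 0.105 rad. Plan: push its front side with both open fingers (jaw axis along the fence) to square it against the fence, then push its end.

Call:
arm_command(moves=[{"travel":[25.4,17.4,0],"spin":-0.68},{"travel":[25.4,17.4,0],"spin":-0.68},{"travel":[25.4,17.4,0],"spin":-0.68},{"travel":[25.4,17.4,0],"spin":-0.68},{"travel":[25.4,17.4,0],"spin":-0.68},{"travel":[25.4,17.4,0],"spin":-0.68},{"travel":[25.4,17.4,0],"spin":-0.68},{"travel":[25.4,17.4,0],"spin":-0.68},{"travel":[25.4,17.4,0],"spin":-0.68},{"travel":[25.4,17.4,0],"spin":-0.68},{"travel":[0,0,-30]},{"travel":[0,0,-30]},{"travel":[0,0,-30]},{"travel":[0,0,-30]},{"travel":[0,0,0]},{"travel":[0,0,0]}], fingers=-1)

```text
invalid input
```

Run:
```python
from fit import *
from bench import *
import cv2
s=sense();b=np.load('block.npy')
print(s['time_s'],np.round(s['tcp_pos'],1),s['orientation'],inblock(b,np.r_[s['tcp_pos'][:2],s['orientation'][2]]),s['wrist_force'],s['joints'])
a=[]
for c in M:
    im=camera(c)[:,:,::-1].copy();o=OFF[c];a.append(cv2.resize(im[o[1]-10:o[1]+140,o[0]:o[0]+200],None,fx=2.9,fy=2,interpolation=cv2.INTER_CUBIC))
cv2.imwrite('pics/s1.png',cv2.vconcat(a))
```

```text
0.5 [ 192.6 -568.2  222.6] [-3.14142036e+00 -2.27850189e-05  3.26777577e-01] [-3.69226361e+02 -1.46975672e+02  1.17690900e-01] [-0.40796991 -1.11592853 -0.13236935] [-1.35914218e+00  3.58847248e-01  1.51043224e+00  2.97487832e-06
  1.27248693e+00 -1.15124312e-01]
```

View pics/s1.png

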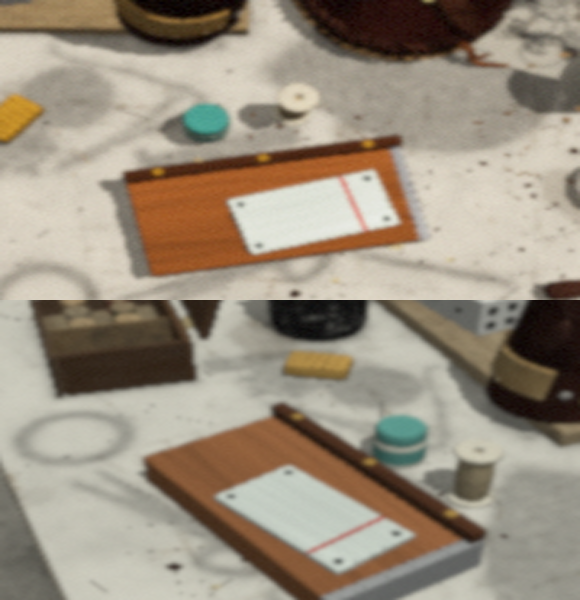

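The call was refused and nothing moved. Probably every row needs both keys, so I'll retry with both.

Call:
arm_command(moves=[{"travel":[25.4,17.4,0],"spin":-0.68},{"travel":[25.4,17.4,0],"spin":-0.68},{"travel":[25.4,17.4,0],"spin":-0.68},{"travel":[25.4,17.4,0],"spin":-0.68},{"travel":[25.4,17.4,0],"spin":-0.68},{"travel":[25.4,17.4,0],"spin":-0.68},{"travel":[25.4,17.4,0],"spin":-0.68},{"travel":[25.4,17.4,0],"spin":-0.68},{"travel":[25.4,17.4,0],"spin":-0.68},{"travel":[25.4,17.4,0],"spin":-0.68},{"travel":[0,0,-30],"spin":0},{"travel":[0,0,-30],"spin":0},{"travel":[0,0,-30],"spin":0},{"travel":[0,0,-30],"spin":0},{"travel":[0,0,0],"spin":0},{"travel":[0,0,0],"spin":0}])

```text
time_s: 2.2
tcp_pos: [446.5, -394.1, 102.8]
orientation: [-3.141, 0.0, 0.208]
wrist_force: [0.4, -0.5, 1.1]
grip_width: 87.9
```

```bash
cat > snap.py <<'E'
import sys,cv2
from fit import *
from bench import *
s=sense();b=np.load('block.npy')
print(s['time_s'],np.round(s['tcp_pos'],1),np.round(s['orientation'],3),'inblock',inblock(b,np.r_[s['tcp_pos'][:2],s['orientation'][2]]).round(3),np.round(s['wrist_force'],1),s['grip_width'])
a=[]
for c in M:
    im=camera(c)[:,:,::-1].copy();cv2.imwrite(f'pics/{c}_{sys.argv[1]}.png',im);o=OFF[c]
    a.append(cv2.resize(im[o[1]:o[1]+150,o[0]:o[0]+200],None,fx=4,fy=4,interpolation=cv2.INTER_CUBIC))
    cv2.imwrite(f'pics/{c}_{sys.argv[1]}c.png',a[-1])
E
python3 snap.py 2
```

```text
2.2 [ 446.5 -394.1  102.8] [-3.141  0.     0.208] inblock [-8.4682e+01 -2.9414e+01 -1.0000e-03] [ 0.4 -0.5  1.1] 87.8945818772119
```

View pics/top_2.png

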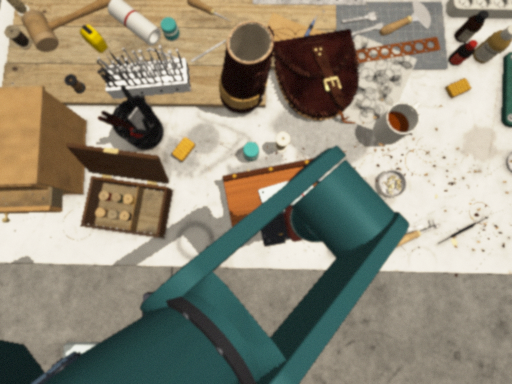

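View pics/side_2c.png

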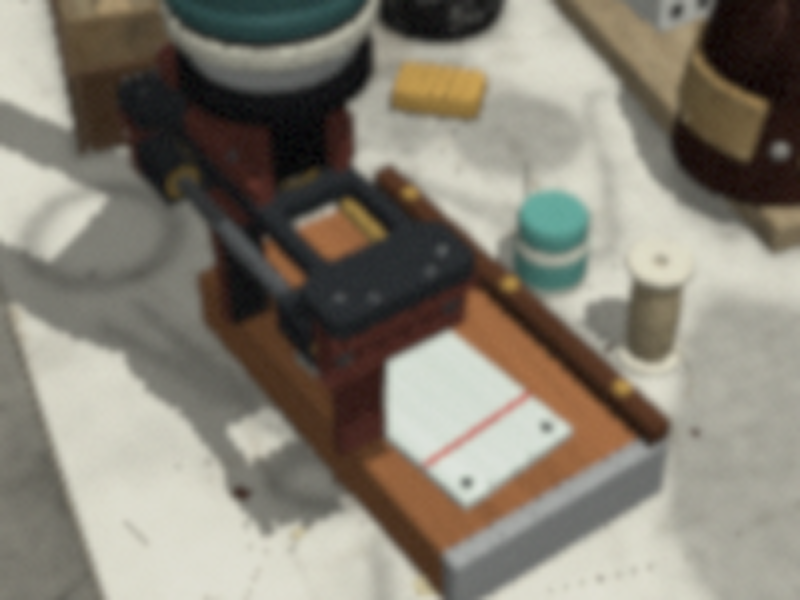

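Call:
arm_command(moves=[{"travel":[0,0,-20],"spin":0},{"travel":[0,0,-20],"spin":0},{"travel":[0,0,-20],"spin":0},{"travel":[0,0,0],"spin":0},{"travel":[3.9,0.8,0],"spin":0},{"travel":[3.9,0.8,0],"spin":0},{"travel":[3.9,0.8,0],"spin":0},{"travel":[3.9,0.8,0],"spin":0},{"travel":[3.9,0.8,0],"spin":0},{"travel":[3.9,0.8,0],"spin":0},{"travel":[3.9,0.9,0],"spin":0},{"travel":[3.9,0.9,0],"spin":0},{"travel":[3.9,0.9,0],"spin":0},{"travel":[3.9,0.9,0],"spin":0},{"travel":[0,0,0],"spin":0}])

```text
time_s: 3.8
tcp_pos: [486.3, -385.8, 42.6]
orientation: [3.141, -0.001, 0.208]
wrist_force: [0.4, -0.2, -0.2]
grip_width: 88.0
```

```bash
python3 snap.py 3
```

```text
3.8 [ 486.3 -385.8   42.6] [ 3.141e+00 -1.000e-03  2.080e-01] inblock [-4.3995e+01 -2.9532e+01 -1.0000e-03] [ 0.4 -0.2 -0.2] 87.98878124366365
```

View pics/side_3c.png

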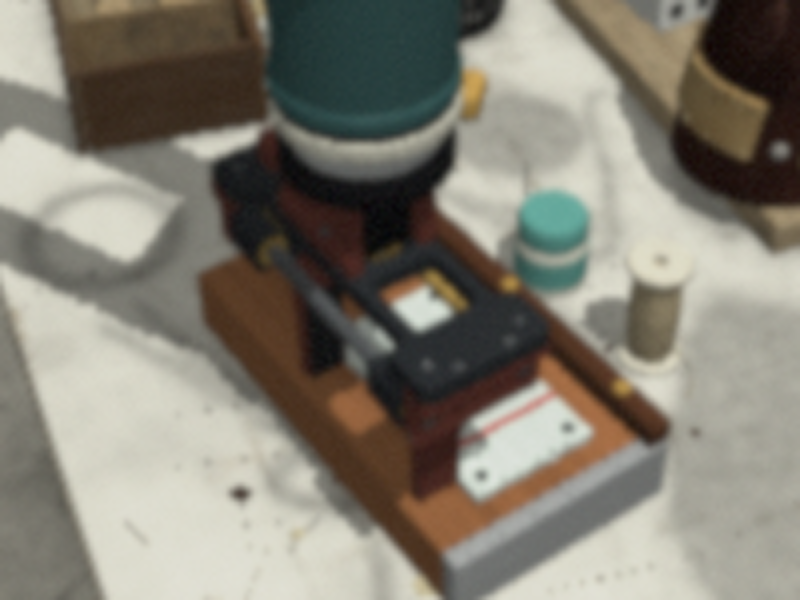

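The plate is following the fingers and squaring up. I'll continue slowly to the fence.

Call:
arm_command(moves=[{"travel":[2,0.4,0],"spin":0},{"travel":[2,0.4,0],"spin":0},{"travel":[2,0.4,0],"spin":0},{"travel":[2,0.4,0],"spin":0},{"travel":[2,0.5,0],"spin":0},{"travel":[2,0.4,0],"spin":0},{"travel":[1,0.2,0],"spin":0},{"travel":[0,0,0],"spin":0}])

```text
time_s: 4.7
tcp_pos: [498.9, -383.1, 42.7]
orientation: [3.142, -0.0, 0.208]
wrist_force: [-0.7, -0.2, -0.8]
grip_width: 88.0
```

Call:
arm_command(moves=[{"travel":[1,0.2,0],"spin":0},{"travel":[0,0,0],"spin":0}])

```text
time_s: 4.9
tcp_pos: [499.7, -382.9, 42.6]
orientation: [-3.142, -0.0, 0.208]
wrist_force: [0.2, -0.1, -0.3]
grip_width: 87.4
```

Call:
arm_command(moves=[{"travel":[1,0.2,0],"spin":0},{"travel":[0,0,0],"spin":0}])

```text
time_s: 5.1
tcp_pos: [500.6, -382.7, 42.6]
orientation: [-3.141, -0.0, 0.208]
wrist_force: [-0.3, -0.3, 0.3]
grip_width: 87.8
```

Block x is now about -29, but there's no fence force yet. I'll keep stepping until the force rises.

Call:
arm_command(moves=[{"travel":[1,0.2,0],"spin":0},{"travel":[0,0,0],"spin":0}])

```text
time_s: 5.3
tcp_pos: [501.7, -382.5, 42.6]
orientation: [-3.142, -0.0, 0.208]
wrist_force: [-0.7, 0.1, -0.5]
grip_width: 88.1
```

Call:
arm_command(moves=[{"travel":[1,0.2,0],"spin":0},{"travel":[0,0,0],"spin":0}])

```text
time_s: 5.5
tcp_pos: [501.9, -382.5, 42.6]
orientation: [-3.141, 0.001, 0.209]
wrist_force: [-2.8, -2.2, 1.9]
grip_width: 87.6
```

```bash
python3 snap.py 4
```

```text
5.5 [ 501.9 -382.5   42.6] [-3.141e+00  1.000e-03  2.090e-01] inblock [-2.8043e+01 -2.9522e+01 -1.0000e-03] [-2.8 -2.2  1.9] 87.6212975833078
```

View pics/side_4c.png

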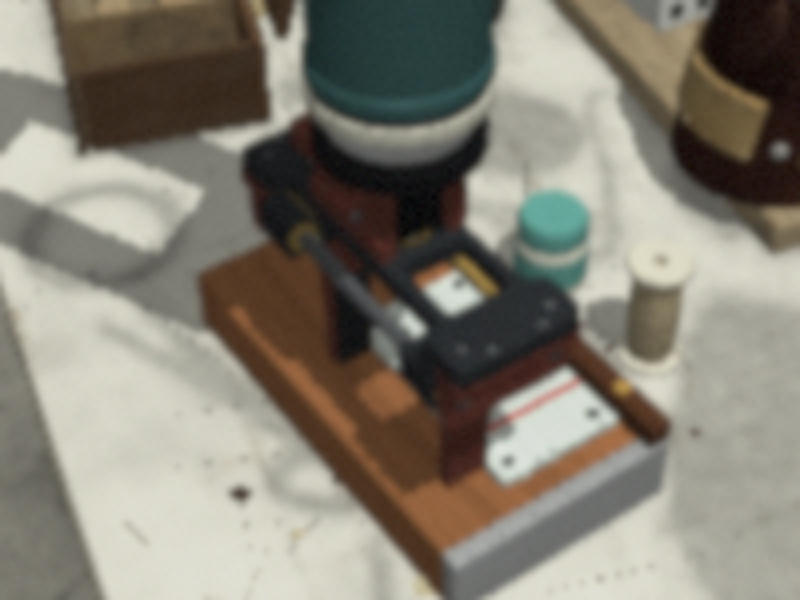

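The fence contact is felt. One more small press to square it, then I'll retreat, rise, and move to the left (+y) end.

Call:
arm_command(moves=[{"travel":[1,0.2,0],"spin":0},{"travel":[0,0,0],"spin":0},{"travel":[0,0,0],"spin":0}])

```text
time_s: 5.9
tcp_pos: [502.1, -382.5, 42.6]
orientation: [-3.141, 0.002, 0.209]
wrist_force: [-7.7, -3.3, 3.8]
grip_width: 88.0
```

Call:
arm_command(moves=[{"travel":[-3,-0.6,0],"spin":0},{"travel":[-10,-2,0],"spin":0},{"travel":[-20,-4,0],"spin":0},{"travel":[0,0,30],"spin":0},{"travel":[0,0,40],"spin":0},{"travel":[-30,30,0],"spin":8},{"travel":[-30,30,0],"spin":8},{"travel":[-30,30,0],"spin":8},{"travel":[0,30,0],"spin":8},{"travel":[0,30,0],"spin":8},{"travel":[0,0,0],"spin":8},{"travel":[0,0,0],"spin":8},{"travel":[0,0,0],"spin":8},{"travel":[0,0,0],"spin":8},{"travel":[0,0,0],"spin":8},{"travel":[0,0,0],"spin":8},{"travel":[0,0,0],"spin":2},{"travel":[0,0,0],"spin":0}], fingers=0.3)

```text
time_s: 7.7
tcp_pos: [380.7, -238.7, 112.7]
orientation: [3.141, 0.0, 1.779]
wrist_force: [0.1, -0.5, -0.3]
grip_width: 30.8
```

```bash
python3 snap.py 5; python3 -c "
from bench import *;print(sense()['joints'])"
```

```text
7.7 [ 380.7 -238.7  112.7] [3.141 0.    1.779] inblock [-116.802  136.351    1.57 ] [ 0.1 -0.5 -0.3] 30.81841444383907
[-7.14382588e-01  2.89953197e-01  1.95397439e+00  3.69942436e-04
  8.97199504e-01 -9.21154921e-01]
```

View pics/side_5c.png

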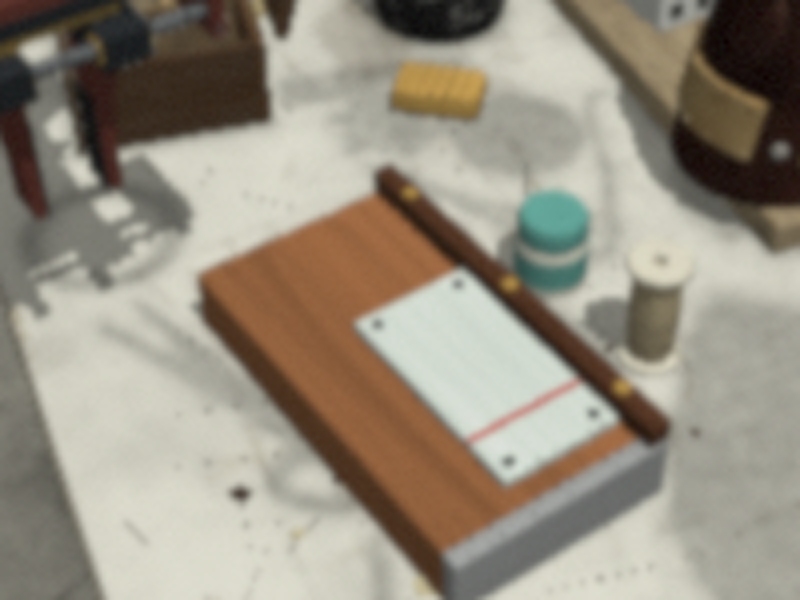

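View pics/top_5.png

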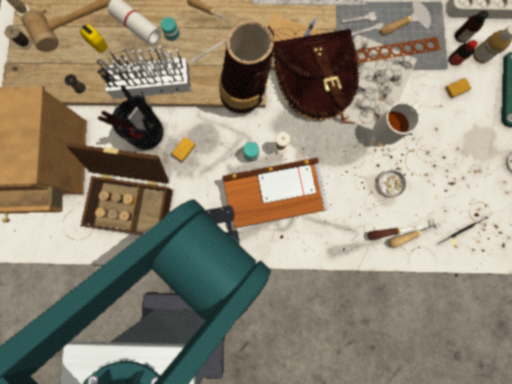

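View pics/top_5c.png

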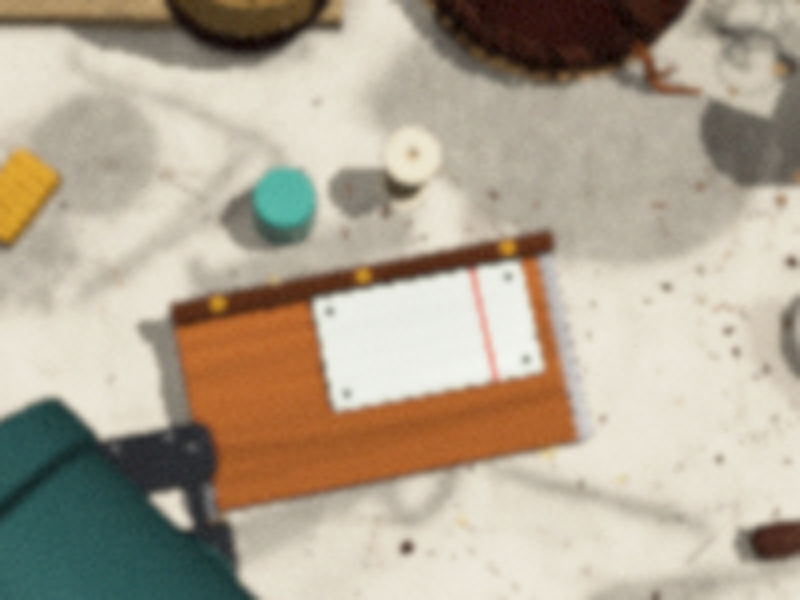

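Run:
```python
from fit import *
b=np.load('block.npy')
P=lambda bl,br,fr,fl,rb,rf:[((35,65,46),bl),((35,-65,46),br),((-35,-65,46),fr),((-35,65,46),fl),((-35,-35,46),rf),((35,-35,46),rb)]
PT=P((312,298),(524,260),(545,372),(334,411),(474,269),(496,382));PS=P((460,267),(622,420),(507,487),(356,322),(579,380),(469,441))
for o in((1,1),(1,0),(0,1)):
    p,q=fit(dict(top=PT if o[0] else [],side=PS if o[1] else []),[550,-50,0.1])
    print(p.round(3),q.tolist(),'\n inblock',inblock(b,p).round(3))
```

```text
[ 5.47420e+02 -3.75466e+02  2.09000e-01] [0.4, 0.0, -0.9, -0.2, -0.1, -0.6, 0.4, -0.4, 0.1, -0.8, -0.3, -0.2, 0.7, 0.8, -0.7, -0.2, -0.6, -0.8, -0.6, 0.3, -0.5, 0.7, 0.3, 0.6] 
 inblock [ 17.907 -32.087  -0.   ]
[ 5.46655e+02 -3.75595e+02  1.99000e-01] [0.5, 0.0, -0.7, 0.4, -0.1, 0.0, 0.2, -0.3, 0.1, -0.3, -0.1, 0.2] 
 inblock [ 1.7131e+01 -3.2055e+01 -1.0000e-02]
[ 5.48100e+02 -3.75046e+02  2.17000e-01] [0.7, 0.6, -0.4, -0.6, -0.1, -1.1, -0.5, 0.3, -0.1, 0.5, 0.5, 0.2] 
 inblock [ 1.8659e+01 -3.1817e+01  8.0000e-03]
```

Against the fence the plate fits at block (17, -32), angle 0, so it needs about 53 mm along the ledge. I'll go behind its +y end with the fingers 31 mm apart.

Call:
arm_command(moves=[{"travel":[24,-7.4,0],"spin":0},{"travel":[24,-7.4,0],"spin":0},{"travel":[24,-7.4,0],"spin":0},{"travel":[24,-7.4,0],"spin":0},{"travel":[24,-7.4,0],"spin":0},{"travel":[24,-7.4,0],"spin":0},{"travel":[0,0,0],"spin":0},{"travel":[0,0,-20],"spin":0},{"travel":[0,0,-20],"spin":0},{"travel":[0,0,-20],"spin":0},{"travel":[0,0,0],"spin":0}])

```text
time_s: 8.9
tcp_pos: [521.5, -281.2, 50.1]
orientation: [-3.137, -0.005, 1.778]
wrist_force: [-0.5, -0.3, 0.1]
grip_width: 31.0
```

```bash
python3 snap.py 6
```

```text
8.9 [ 521.5 -281.2   50.1] [-3.137 -0.005  1.778] inblock [12.063 65.474  1.569] [-0.5 -0.3  0.1] 31.009363587040003
```

View pics/side_6c.png

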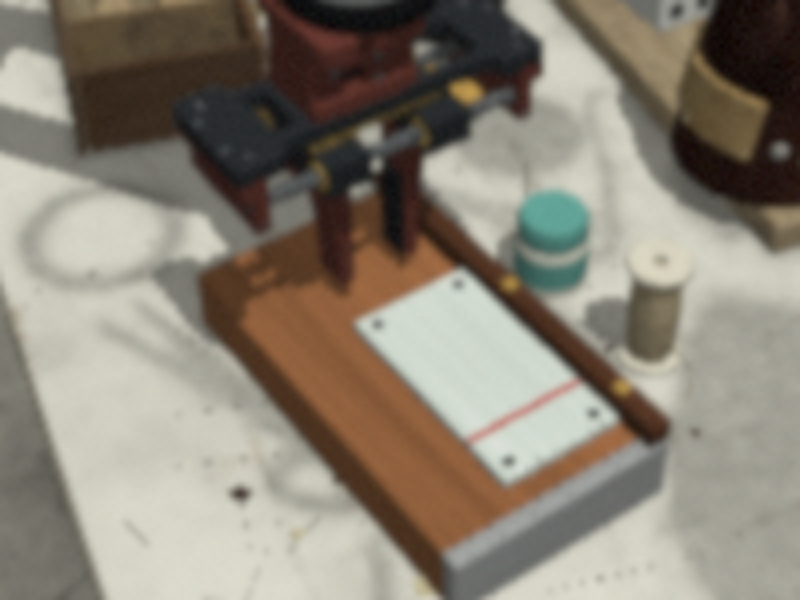

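Call:
arm_command(moves=[{"travel":[0,0,0],"spin":0},{"travel":[0,0,0],"spin":0}])

```text
time_s: 9.2
tcp_pos: [525.1, -283.5, 53.8]
orientation: [3.14, 0.001, 1.779]
wrist_force: [-0.0, 0.1, 0.3]
grip_width: 30.6
```

Call:
arm_command(moves=[{"travel":[0,0,-6],"spin":0},{"travel":[0,0,-5],"spin":0},{"travel":[0,0,0],"spin":0},{"travel":[0.8,-3.9,0],"spin":0},{"travel":[0.8,-3.9,0],"spin":0},{"travel":[0.8,-3.9,0],"spin":0},{"travel":[0.8,-3.9,0],"spin":0},{"travel":[0.8,-3.9,0],"spin":0},{"travel":[0.8,-3.9,0],"spin":0},{"travel":[0.8,-3.9,0],"spin":0},{"travel":[0.8,-3.9,0],"spin":0},{"travel":[0.9,-3.9,0],"spin":0},{"travel":[0.9,-3.9,0],"spin":0},{"travel":[0.9,-3.9,0],"spin":0},{"travel":[0.9,-3.9,0],"spin":0},{"travel":[0.9,-3.9,0],"spin":0},{"travel":[0,0,0],"spin":0},{"travel":[0,0,0],"spin":0}])

```text
time_s: 11.0
tcp_pos: [535.7, -334.3, 41.6]
orientation: [3.141, 0.001, 1.779]
wrist_force: [-0.7, 0.1, -0.0]
grip_width: 30.7
```

```bash
python3 snap.py 7
```

```text
11.0 [ 535.7 -334.3   41.6] [3.141e+00 1.000e-03 1.779e+00] inblock [14.963 10.633  1.57 ] [-0.7  0.1 -0. ] 30.66319381463436
```

View pics/side_7c.png

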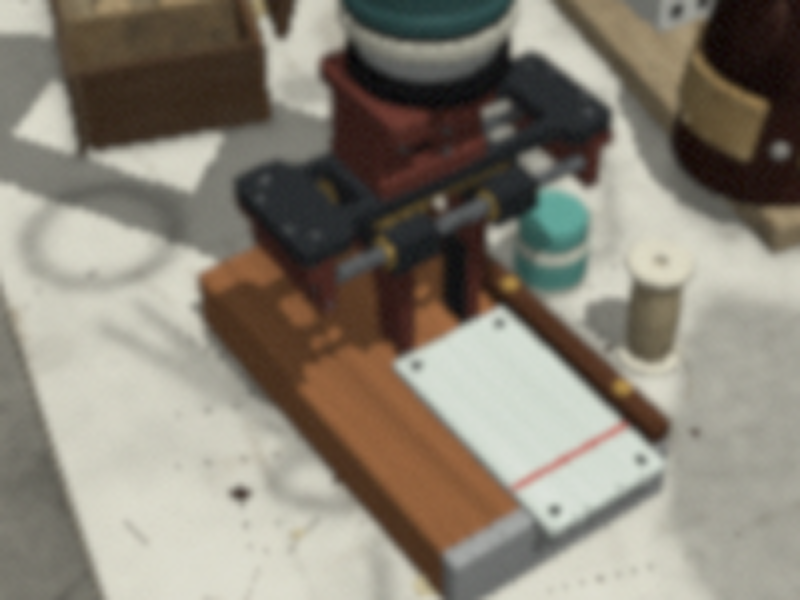

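Run:
```python
from fit import *
b=np.load('block.npy')
P=lambda bl,br,fr,fl,rb,rf:[((35,65,46),bl),((35,-65,46),br),((-35,-65,46),fr),((-35,65,46),fl),((-35,-35,46),rf),((35,-35,46),rb)]
PS=P((502,306),(666,467),(551,534),(394,365),(628,424),(513,487))
p,q=fit(dict(side=PS),[550,-50,0.1])
print(p.round(3),q.tolist(),'\n inblock',inblock(b,p).round(3))
```

```text
[ 5.55315e+02 -4.09688e+02  2.08000e-01] [0.3, 0.3, 0.4, -0.6, 0.2, -0.3, -0.4, -0.5, -0.3, 0.8, -0.3, 0.4] 
 inblock [ 1.8526e+01 -6.7202e+01 -1.0000e-03]
```

Call:
arm_command(moves=[{"travel":[0.8,-3.9,0],"spin":0},{"travel":[0.8,-3.9,0],"spin":0},{"travel":[0.8,-3.9,0],"spin":0},{"travel":[0.4,-2,0],"spin":0},{"travel":[0.4,-2,0],"spin":0},{"travel":[0,0,0],"spin":0},{"travel":[0,0,0],"spin":0}])

```text
time_s: 11.8
tcp_pos: [538.8, -349.8, 41.7]
orientation: [3.141, 0.0, 1.779]
wrist_force: [0.6, -0.7, -0.2]
grip_width: 30.6
```

```bash
python3 snap.py 8
```

```text
11.8 [ 538.8 -349.8   41.7] [3.141 0.    1.779] inblock [14.82  -5.156  1.57 ] [ 0.6 -0.7 -0.2] 30.58484875972367
```

View pics/side_8c.png

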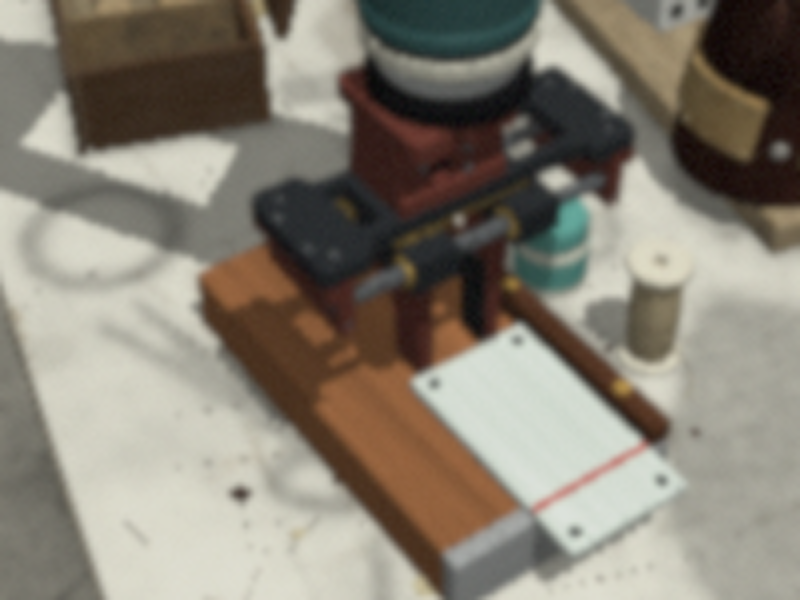

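View pics/top_8c.png

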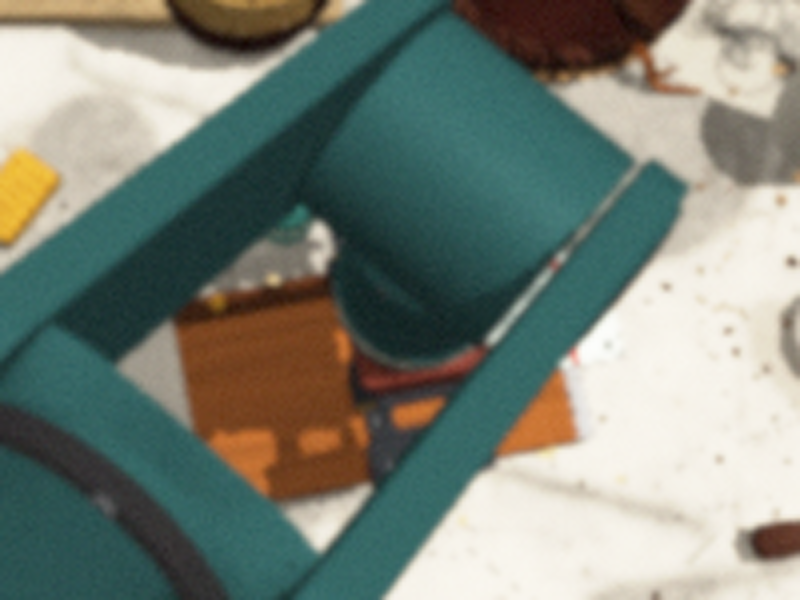

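Retreat to get a clear top view too. There's plenty of time.

Call:
arm_command(moves=[{"travel":[-1,4.9,0],"spin":0},{"travel":[-4,20,0],"spin":0},{"travel":[0,0,0],"spin":0},{"travel":[0,0,30],"spin":0},{"travel":[0,0,30],"spin":0},{"travel":[-30,20,0],"spin":0},{"travel":[-30,20,0],"spin":0},{"travel":[-30,20,0],"spin":0},{"travel":[-30,20,0],"spin":0},{"travel":[-20,10,0],"spin":0},{"travel":[0,0,0],"spin":0},{"travel":[0,0,0],"spin":0},{"travel":[0,0,0],"spin":0}])

```text
time_s: 13.2
tcp_pos: [395.5, -236.2, 102.1]
orientation: [3.14, 0.002, 1.779]
wrist_force: [0.1, 0.4, -0.3]
grip_width: 30.4
```

```bash
python3 snap.py 9
```

```text
13.2 [ 395.5 -236.2  102.1] [3.140e+00 2.000e-03 1.779e+00] inblock [-101.742  135.705    1.57 ] [ 0.1  0.4 -0.3] 30.438796173179647
```

View pics/side_9c.png

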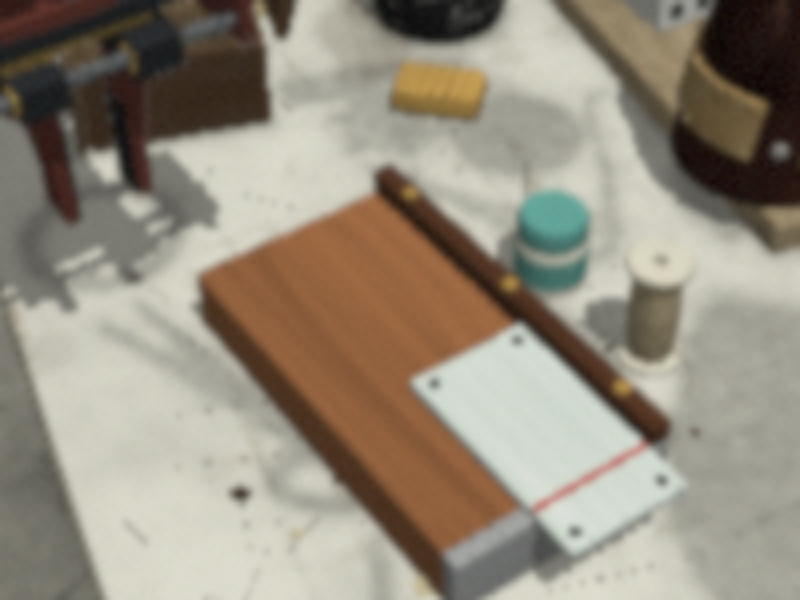

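View pics/top_9c.png

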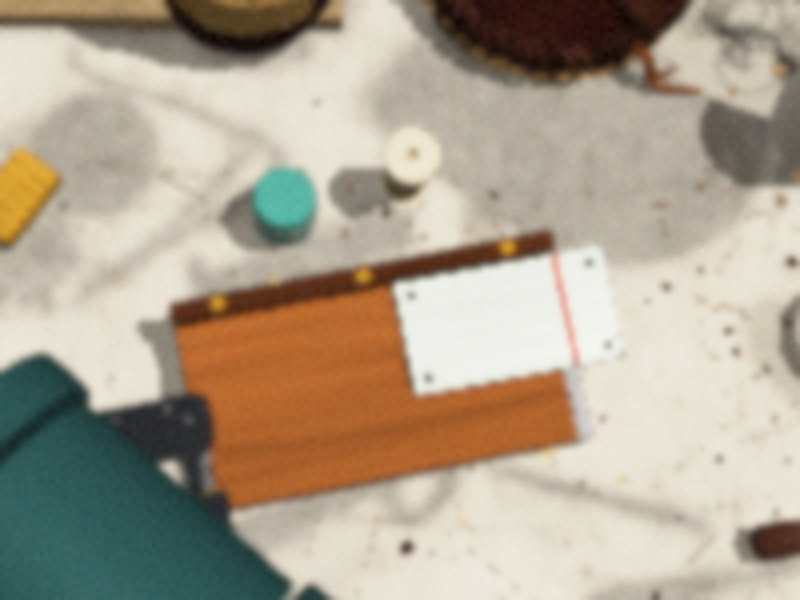

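Run:
```python
import cv2
a=cv2.imread('pics/side_9.png')[225:285,250:330];b=cv2.imread('pics/top_9.png')[155:215,270:350]
cv2.imwrite('pics/z9.png',cv2.vconcat([cv2.resize(x,(400*2-80,300),interpolation=cv2.INTER_CUBIC) if 0 else cv2.resize(x,(400,300),interpolation=cv2.INTER_CUBIC) for x in(a,b)]))
from fit import *
b=np.load('block.npy')
P=lambda bl,br,fr,fl,rb,rf:[((35,65,46),bl),((35,-65,46),br),((-35,-65,46),fr),((-35,65,46),fl),((-35,-35,46),rf),((35,-35,46),rb)]
PS=P((520,322),(688,486),(570,556),(411,383),(650,445),(533,511))
PT=P((393,286),(599,246),(622,360),(415,396),(554,253),(577,364))
for o in(dict(side=PS,top=PT),dict(side=PS),dict(top=PT)):
    p,q=fit(o,[550,-50,0.1]);print(p.round(3),q.tolist(),'\n inblock',inblock(b,p).round(3))
```

```text
[ 5.57763e+02 -4.24505e+02  2.06000e-01] [0.0, 0.6, -0.1, -0.1, 0.2, -0.1, -0.6, -0.5, -0.7, 0.2, -1.0, 0.1, 0.1, -0.8, 0.2, -0.3, 0.7, -1.3, 0.3, -0.5, -0.0, -0.0, -0.4, 0.1] 
 inblock [ 1.7845e+01 -8.2205e+01 -4.0000e-03]
[ 5.58461e+02 -4.24693e+02  2.05000e-01] [0.4, 0.5, 0.3, -0.1, 0.6, -0.2, -0.3, -0.5, -0.3, 0.2, -0.7, 0.1] 
 inblock [ 1.8489e+01 -8.2534e+01 -4.0000e-03]
[ 5.56629e+02 -4.24109e+02  2.05000e-01] [-0.0, -0.4, 0.1, 0.2, 0.6, -0.8, 0.1, -0.1, -0.2, 0.4, -0.5, 0.6] 
 inblock [ 1.6818e+01 -8.1582e+01 -4.0000e-03]
```

View pics/z9.png

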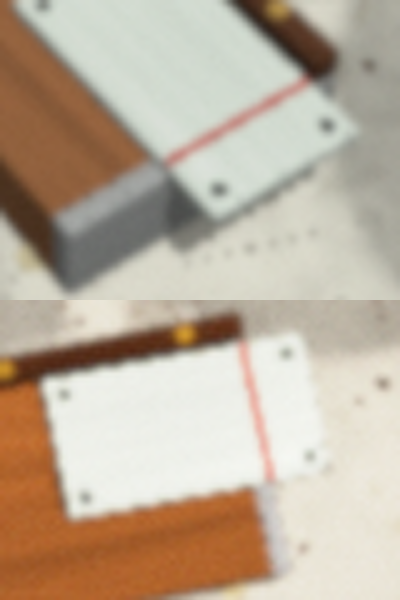

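Red line is about 3–4 mm short of the steel end (fit: plate y = -82.2, target -85; contact geometry says -80.2). I'll go back the same way and push 3.5 mm past the previous contact.

Call:
arm_command(moves=[{"travel":[20,-10,0],"spin":0},{"travel":[30,-20,0],"spin":0},{"travel":[30,-20,0],"spin":0},{"travel":[30,-20,0],"spin":0},{"travel":[30,-20,0],"spin":0},{"travel":[0,0,0],"spin":0},{"travel":[0,0,0],"spin":0},{"travel":[0,0,0],"spin":0},{"travel":[0,0,-30],"spin":0},{"travel":[0,0,-29.5],"spin":0},{"travel":[0,0,0],"spin":0},{"travel":[0,0,0],"spin":0}])

```text
time_s: 14.5
tcp_pos: [532.5, -323.7, 42.0]
orientation: [-3.14, -0.001, 1.779]
wrist_force: [-0.4, 0.5, 0.0]
grip_width: 30.8
```

Call:
arm_command(moves=[{"travel":[0.8,-4,0],"spin":0},{"travel":[0.8,-4,0],"spin":0},{"travel":[0.8,-4,0],"spin":0},{"travel":[0.8,-4,0],"spin":0},{"travel":[0.8,-4,0],"spin":0},{"travel":[0.4,-2,0],"spin":0},{"travel":[0.4,-2,0],"spin":0},{"travel":[0.4,-2,0],"spin":0},{"travel":[0.4,-2,0],"spin":0},{"travel":[0.1,-0.3,0],"spin":0},{"travel":[0,0,0],"spin":0},{"travel":[0,0,0],"spin":0}])

```text
time_s: 15.7
tcp_pos: [539.3, -352.9, 42.1]
orientation: [-3.141, 0.0, 1.779]
wrist_force: [0.2, 0.5, -0.4]
grip_width: 30.7
```

Back off and look.

Call:
arm_command(moves=[{"travel":[-1,4.9,0],"spin":0},{"travel":[-4,20,0],"spin":0},{"travel":[0,0,0],"spin":0},{"travel":[0,0,30],"spin":0},{"travel":[0,0,30],"spin":0},{"travel":[-30,20,0],"spin":0},{"travel":[-30,20,0],"spin":0},{"travel":[-30,20,0],"spin":0},{"travel":[-30,20,0],"spin":0},{"travel":[-20,10,0],"spin":0},{"travel":[0,0,0],"spin":0},{"travel":[0,0,0],"spin":0},{"travel":[0,0,0],"spin":0}])

```text
time_s: 17.0
tcp_pos: [396.3, -239.6, 102.6]
orientation: [3.14, 0.002, 1.779]
wrist_force: [0.1, -0.5, 0.5]
grip_width: 30.6
```

```bash
python3 snap.py 10
python3 - <<'E'
import cv2
a=cv2.imread('pics/side_10.png')[200:275,245:345];b=cv2.imread('pics/top_10.png')[150:225,250:350]
cv2.imwrite('pics/z10.png',cv2.vconcat([cv2.resize(x,(400,300),interpolation=cv2.INTER_CUBIC) for x in(a,b)]))
from bench import *
for n in('ledge_end','red_line','label_plate','filing_block'):
    for c in('top','side'):print(n,c,[([round(float(v),1) for v in d['location']],round(d['score'],2)) for d in landmark_of(c,n)[:1]])
E
```

```text
17.0 [ 396.3 -239.6  102.6] [3.140e+00 2.000e-03 1.779e+00] inblock [-101.74   132.176    1.57 ] [ 0.1 -0.5  0.5] 30.568306274040502
ledge_end top [([185.1, 320.8], 0.78)]
ledge_end side [([254.6, 289.7], 0.71)]
red_line top [([175.5, 322.2], 0.92)]
red_line side [([251.8, 294.3], 0.64)]
label_plate top [([179.6, 308.1], 0.72)]
label_plate side [([239.8, 284.6], 0.92)]
filing_block top [([198.6, 273.7], 0.6)]
filing_block side [([232.9, 255.5], 0.69)]
```

View pics/side_10c.png

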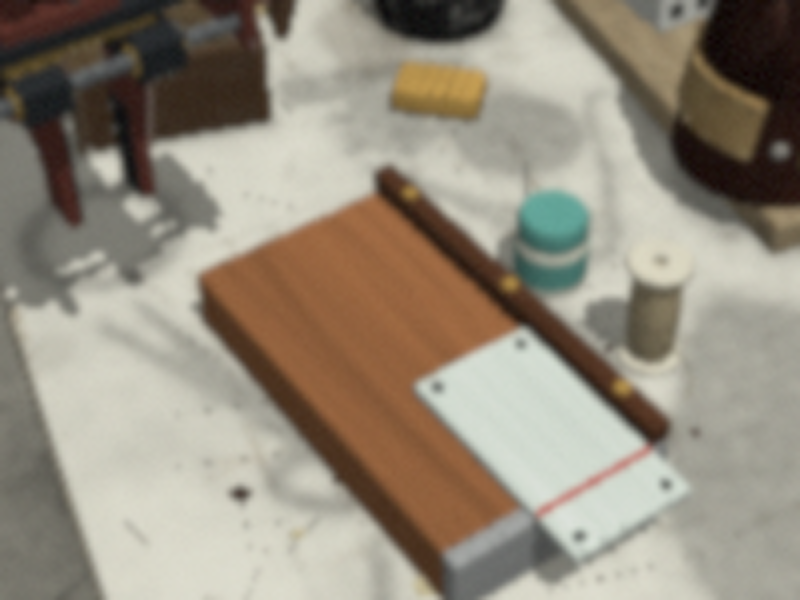

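View pics/top_10c.png

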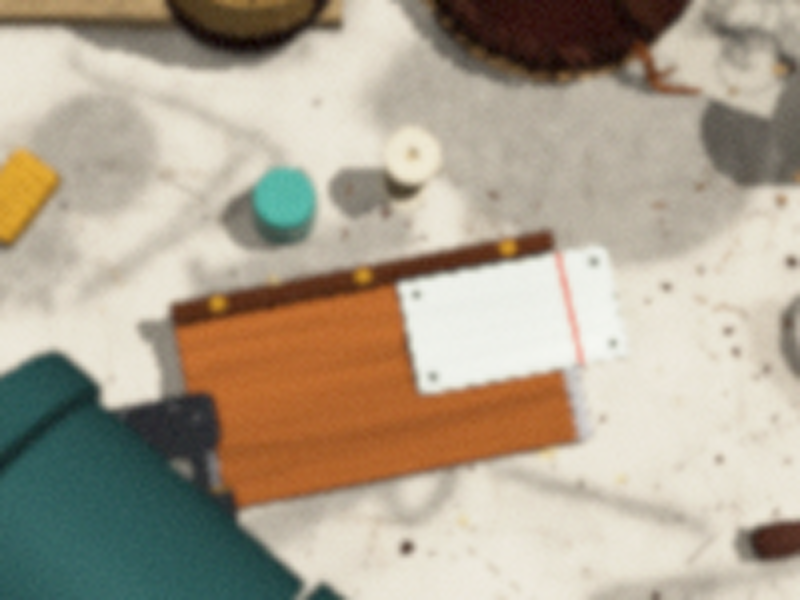

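View pics/z10.png

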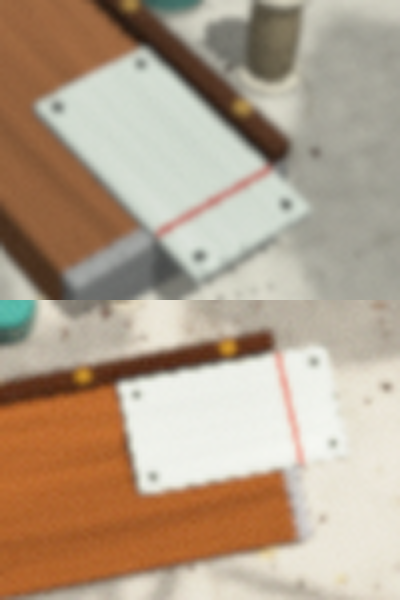

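Run:
```python
from fit import *
b=np.load('block.npy')
P=lambda bl,br,fr,fl,rb,rf:[((35,65,46),bl),((35,-65,46),br),((-35,-65,46),fr),((-35,65,46),fl),((-35,-35,46),rf),((35,-35,46),rb)]
PS=P((524,325),(691,490),(575,560),(414,385),(654,449),(538,515))
PT=P((398,283),(606,246),(625,355),(420,394),(559,253),(582,362))
for o in(dict(side=PS,top=PT),dict(side=PS),dict(top=PT)):
    p,q=fit(o,[550,-50,0.1]);r=inblock(b,p);print(p.round(3),'inblock',r.round(3))
# direct relation: red_line & ledge_end detections on z planes
for c,rl in(('top',(322.2,175.5)),('side',(294.3,251.8))):
    w=pix2world(c,*rl,46);print('net red',c,inblock(b,np.r_[w[:2],0]).round(1))
for c,rl in(('top',(320.8,185.1)),('top',(318.7,185.3)),('side',(292.6,253.3)),('side',(289.7,254.6))):
    w=pix2world(c,*rl,40);print('net end',c,inblock(b,np.r_[w[:2],0]).round(1))
# steel edge visible, front part
for c in M:
    uv=(proj(c,place([(-65,-120,40),(-19,-120,40),(-19,-120,46),(51,-120,46)],b))-np.array(OFF[c])+.5)*4-.5;print(c,uv.round().tolist())
```

```text
[ 5.58693e+02 -4.27411e+02  2.03000e-01] inblock [ 1.8152e+01 -8.5241e+01 -6.0000e-03]
[ 5.59248e+02 -4.27407e+02  2.04000e-01] inblock [ 1.8695e+01 -8.5352e+01 -5.0000e-03]
[ 5.57947e+02 -4.27283e+02  2.01000e-01] inblock [ 1.7448e+01 -8.4961e+01 -8.0000e-03]
net red top [  20.  -121.3   -0.2]
net red side [   9.7 -119.3   -0.2]
net end top [  -1.9 -114.1   -0.2]
net end top [  -1.4 -108.9   -0.2]
net end side [   8.1 -116.7   -0.2]
net end side [   1.7 -116.    -0.2]
top [[597.0, 441.0], [580.0, 367.0], [582.0, 366.0], [557.0, 255.0]]
side [[450.0, 573.0], [531.0, 526.0], [531.0, 518.0], [647.0, 451.0]]
```

Run:
```python
from fit import *
import cv2
b=np.load('block.npy')
R=[]
for c in M:
    im=cv2.imread(f'pics/{c}_10.png')
    # rectify ledge plane: block y -90..-140, x -65..51 -> 12px/mm y
    ys=np.arange(-95,-150,-.1);xs=np.arange(-65,60,.4)
    g=np.array([(x,y,40) for x in xs for y in ys]);uv=proj(c,place(g,b)).astype(np.float32).reshape(len(xs),len(ys),2)
    r=cv2.remap(im,uv,None,cv2.INTER_CUBIC)
    for y in range(-95,-150,-5): cv2.line(r,(int((-95-y)*10),0),(int((-95-y)*10),8 if y!=-120 else 40),(0,0,255),2)
    R.append(r)
    pr=r[int(10/.4):int(38/.4)].mean((0))
    print(c,[(round(float(ys[i]),0),pr[i].round().astype(int).tolist()) for i in range(50,400,15)])
cv2.imwrite('pics/rect.png',cv2.vconcat([x[:,:500] for x in R])[:600])
```

```text
top [(-100.0, [44, 97, 174]), (-101.0, [44, 98, 174]), (-103.0, [44, 98, 174]), (-104.0, [48, 100, 173]), (-106.0, [62, 106, 173]), (-107.0, [87, 120, 175]), (-109.0, [121, 141, 179]), (-110.0, [153, 165, 185]), (-112.0, [179, 184, 194]), (-113.0, [193, 197, 202]), (-115.0, [200, 204, 208]), (-116.0, [203, 209, 213]), (-118.0, [205, 213, 218]), (-119.0, [206, 218, 224]), (-121.0, [210, 224, 229]), (-122.0, [213, 227, 232]), (-124.0, [212, 226, 231]), (-125.0, [210, 224, 230]), (-127.0, [209, 223, 229]), (-128.0, [211, 225, 230]), (-130.0, [212, 226, 232]), (-131.0, [213, 228, 233]), (-133.0, [214, 228, 233]), (-134.0, [215, 229, 234])]
side [(-100.0, [60, 94, 142]), (-101.0, [60, 94, 142]), (-103.0, [60, 94, 142]), (-104.0, [62, 95, 142]), (-106.0, [71, 100, 143]), (-107.0, [90, 111, 144]), (-109.0, [116, 129, 147]), (-110.0, [140, 146, 153]), (-112.0, [154, 158, 158]), (-113.0, [160, 163, 161]), (-115.0, [161, 163, 161]), (-116.0, [158, 161, 158]), (-118.0, [151, 154, 152]), (-119.0, [139, 141, 139]), (-121.0, [124, 126, 124]), (-122.0, [114, 115, 114]), (-124.0, [109, 111, 109]), (-125.0, [108, 109, 107]), (-127.0, [108, 109, 108]), (-128.0, [108, 110, 108]), (-130.0, [107, 109, 107]), (-131.0, [106, 107, 106]), (-133.0, [104, 106, 104]), (-134.0, [103, 105, 103])]
```

View pics/rect.png

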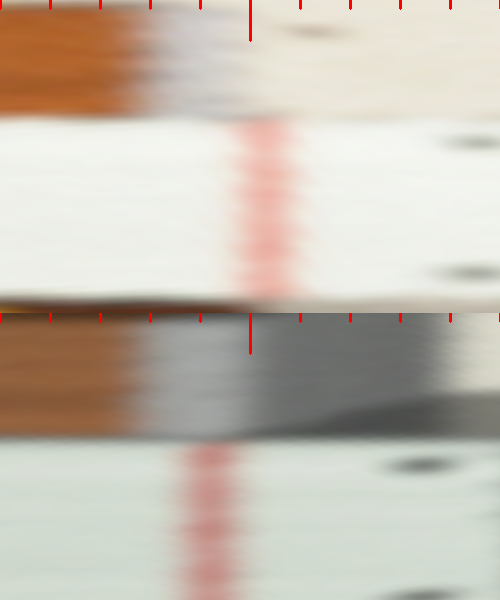

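The rectified views put the steel edge at block y = -120 in the side view, and the wood/steel joint at about -108.5 in both. The red line is at -120.2 and the angle is -0.006 rad. The plate's x reading (18) is the same as when it was pressed against the fence. The spool, jar and beeswax sit at the same pixels as before, and the gripper is clear, so I'm handing in.

```bash
python3 -c "
from bench import *
print(close_job())"
```

```text
the job is handed in; nothing more can be done
None
```

I pushed the label plate square against the fence with both open fingers, then pushed it along the ledge by its left end until the red line lay above the end of the ledge. The last 3.5 mm was a small correction. I then backed off and handed in at about 17 s of the 64 s; no verdict is reported.

**Last checks, from both cameras:**
- **Red line:** it is at block y of about -120.2 mm (target -120 ± 7). The image fit puts the plate origin at y = -85.2.
- **Angle:** the plate is about -0.006 rad from parallel to the fence.
- **Fence:** the plate's x fits at 17–19 mm, but against the fence it can be at most 16. It read the same (17.9) when the fingers pressed it on the fence, so I take it as touching with 1–2 mm of calibration bias.
- **Other things:** the spool, jar and beeswax are at the same pixels as at the start, and the gripper is clear of everything.

**Disagreements and failures:**
- **Plate y:** the finger contact position suggests about -83.3, roughly 2 mm less than the image fit.
- **End of ledge:** the networks' ledge-end points came out 3–11 mm short of -120. I didn't use them, because the steel edge in the side view and the wood/steel joint in both views agree with -120.
- **Refused call:** the first move call was refused without moving anything, because some rows had no "spin".

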